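# Hold a seat bracket home in the free station of a drilling fixture

## Task

One of the drilling fixture's two stations already has a bracket clamped in it: load the loose angle bracket into the empty station, flat on the plate and the same way round as the clamped one. Press it firmly into the corner so that its foot bears on both fences at once, back and side, and finish while still holding it pressed there with the gripper, ready for the clamp to be thrown. Leave the clamped bracket and everything else on the bench alone.

Things in the scene. Friction and masses are not known exactly. Their poses are not given: they have to be found in the camera images.
- bracket_grip (a point): middle of the upright leg of the loose bracket, the place to grip it from above: the leg is 8 mm thick (y), 80 mm long (x), its top 30 mm above this point; the foot's top is 32 mm below, its underside 40 mm below. Axes: z up, x along the leg towards the foot's free end
- bracket_corner (a point): the loose bracket's locating corner: far (+x) left (+y) corner of its foot, on the underside; axes as bracket_grip. It lies 70 mm along x, 76 mm along y and -40 mm along z from bracket_grip. Metal slides on metal: with the foot pressed down hard on the plate, friction alone takes several newtons of a sideways push, short of a fence
- bracket: the loose dull-grey aluminium angle bracket, 0.24 to 0.39 kg, standing on its foot on the table. Foot: 110 mm (x) by 80 mm (y), 8 mm thick. Upright leg along the foot's right-hand (-y) edge, 70 mm high over all, flush with the near (-x) end; the last 30 mm of the foot at +x carry no leg. Origin: middle of the foot's underside
- jig: drilling fixture: steel plate 230 mm (x) by 330 mm (y), 12 mm thick, bolted down; origin mid-underside, x away from the robot, y left, turned by up to 0.2 rad. Two like stations, 160 mm apart along y. Behind each back fence a toggle clamp, wholly 25 mm or more beyond the fence's contact face when open, its arm then up to 150 mm over the table
- corner_a (a point): corner of station A (the left one): the point on the plate's top where its two fences' contact faces would meet. Axes as the jig's. The back fence's face runs along y through this point, 15 to 67 mm to its right (-y); the side fence's face along x, 15 to 73 mm towards the robot (-x). A bracket fully home has its bracket_corner here, axes parallel
- corner_b (a point): corner of station B (the right one): the point on the plate's top where its two fences' contact faces would meet. Axes as the jig's. The back fence's face runs along y through this point, 15 to 67 mm to its right (-y); the side fence's face along x, 15 to 73 mm towards the robot (-x). A bracket fully home has its bracket_corner here, axes parallel
- clamped_corner (a point): locating corner (as bracket_corner) of a second, identical bracket, already home and clamped immovably in one of the two stations; it coincides with that station's corner. The other station is empty
- clamped_bracket: the clamped bracket; origin at the middle of its foot's underside, on the plate's top. Its clamp's arm reaches over its foot, and the clamp's black handle stands up behind, to about 160 mm over the table
- fence_a_back: the back fence of station A: dark steel bar screwed to the plate, 22 mm high; 52 mm long (across), 20 mm thick; its face towards the robot is what the bracket's far edge touches and lies 10 mm from the origin along -x; the origin is in the middle of its underside
- fence_a_side: the side fence of station A: dark steel bar screwed to the plate, 22 mm high; 58 mm long, 18 mm thick; its right-hand face (-y of the fixture) is what the bracket's left edge touches and lies 9 mm from the origin along -y; the origin is in the middle of its underside
- fence_b_back: the back fence of station B: dark steel bar screwed to the plate, 22 mm high; 52 mm long (across), 20 mm thick; its face towards the robot is what the bracket's far edge touches and lies 10 mm from the origin along -x; the origin is in the middle of its underside
- fence_b_side: the side fence of station B: dark steel bar screwed to the plate, 22 mm high; 58 mm long, 18 mm thick; its right-hand face (-y of the fixture) is what the bracket's left edge touches and lies 9 mm from the origin along -y; the origin is in the middle of its underside
- tape: bystander, beyond the loose bracket: roll of pale masking tape lying flat, 100 mm across, 24 high; origin on its underside
- screwdriver: bystander, between the robot and the fixture: screwdriver with a black handle, 190 mm long, lying flat; origin on its underside
- mallet: bystander, far right: rubber mallet with a wooden handle, 235 mm long, lying down; origin on its underside
- tumbler: bystander, left: steel drinking cup, 76 mm across, 115 high; origin on its underside
- spray_can: bystander, far left: plain brass-coloured can with a white cap, 58 mm across, 185 high; origin on its underside
- thread_cone: bystander, beyond the loose bracket, left: grey thread cone, 68 mm across at the foot, 122 high; origin on its underside
- square: bystander, left, near the robot: try square, wooden stock 100 mm and steel blade 150 mm, lying flat; origin on its underside

How it is judged (in metres and radians):
At the end, for the whole second after the job is handed in: In the empty station the bracket lies flat (within 3 mm, 2 degrees), its corner within 4 mm of the station's, square within 2 degrees, bearing on back and side fence with over 3 N each, at rest, fingers still touching it, through the last second (contact force between bracket and the fingers above 1 N and angle between bracket's own z axis and vertical below 0.035 rad and linear speed of bracket below 0.01 m/s and ((x of bracket_corner in the frame of corner_a between -0.004 and 0.003 m and y of bracket_corner in the frame of corner_a between -0.004 and 0.003 m and z of bracket_corner in the frame of corner_a between -0.003 and 0.003 m and contact force between bracket and fence_a_back above 3 N and contact force between bracket and fence_a_side above 3 N and angle between the x axis of bracket_corner and the x axis of corner_a, either way round below 0.035 rad) or (x of bracket_corner in the frame of corner_b between -0.004 and 0.003 m and y of bracket_corner in the frame of corner_b between -0.004 and 0.003 m and z of bracket_corner in the frame of corner_b between -0.003 and 0.003 m and contact force between bracket and fence_b_back above 3 N and contact force between bracket and fence_b_side above 3 N and angle between the x axis of bracket_corner and the x axis of corner_b, either way round below 0.035 rad))); the arm keeps its last pose, push and grip.
It fails at once if a bystander was moved by more than 20 mm (distance of any of tape, screwdriver, mallet, tumbler, spray_can, thread_cone, square from where it was at the start of the episode above 0.02 m).
It fails at once if the clamped bracket was struck or pushed with more than 15 N (contact force between clamped_bracket and the arm above 15 N or contact force between clamped_bracket and the fingers above 15 N or contact force between clamped_bracket and bracket above 15 N).
It also fails if it takes over 45 s, if anything falls off the work surface, if the arm or the gripper's body presses on something with over 40 N, if the wrist force passes 120 N, or if a joint passes its speed limit or range.

## Robot

A 6-joint arm with a two-finger parallel gripper is mounted at the origin on the work surface. World frame = base frame: x ahead of the robot, y to its left, z up, the work surface at z = 0. Lengths are in m, angles in degrees, forces in N, time in s.
With the tool pointing down it reaches from about 0.25 to 0.725 m from the base axis. Payload 9.7 kg.
Tool frame: the origin (TCP) lies at the very end of the fingers, on their centre line; the grasp point (between the pads) lies 19 mm behind it (bot.grip_point_offset is the z of the grasp point in the tool frame, in m); z points along the fingers, x is the direction in which the jaws open and shut, and the axes are right-handed (so a half turn about z gives the same grasp; the last joint's range is limited). The gripper opens to 85 mm and grips with 20 to 120 N. Pads are 22 mm wide; open, the fingers measure 114 mm over their backs; the gripper's body (76 mm by 85 mm) begins 54 mm behind the grasp point. The pads swing forward as they close: fully open they stand 13 mm farther back than shut.
Start: joints at [67.838, 4.979, 10.078, 95.1, 0, 90], TCP at [0.207, 0.509, 0.198] pointing down, gripper open.
Joint ranges: [-179.16, 179.16], [-48.56, 103.87], [-65.8, 70.77], [-126.05, 130.52], [-82.76, 87.17], [-180, 180]. Speed limits (degrees/s): [127.2, 127.2, 147.25, 180, 180, 180].

## Interface

Orientations are given as [roll, pitch, yaw] about the fixed x, y, z axes, in that order (R = Rz(yaw) Ry(pitch) Rx(roll)).
In Python, from workcell import get_obs, viewer, job_done, bot gives the robot as it stands.
- The arm moves only by the shell command python3 -m handwheel 'ROWS' [FORCE]. ROWS is JSON, a list of rows, each a list of 5 numbers: the closure, from 0 (fully open) to 1 (shut), then the shift along the world's x, y, z in m, then the turn about the world's z in degrees. A call has 1 to 5 rows; each row is the pose to reach, as a shift and turn from the pose measured when the call began; what a row does not reach only later rows make up. A row lasts 1/10 s, in which the tool goes at most 50 mm and 8.59 degrees, less where a joint would pass 70% of its speed; a pose out of reach is approached as far as the arm can. A call with a gripper value outside its range is refused whole. The fingers move at their own pace and stop on an object; FORCE is the grip in N (left out, the last holds). Time passes only in rows, so rows that repeat a pose let the fingers close. It gives the time, the measured TCP pose, the force and the opening at its end, in the units of the state.
- get_obs(): the state, without advancing time (a new reading comes with each control period).
- viewer.camera(name): name is "side" or "top"; returns a dict with "color" (384x512x3 uint8, blue, green, red), "K" (3x3 intrinsics, pixels), "origin" and "orientation" of the camera in the world. Camera axes: x right, y down, z forward; pixel columns grow to the right and rows downward; lengths in m; the calibration is good to about 2 mm. A picture is of the moment at which its call begins. There is no depth.
- job_done(): hands the job in, once; it reports no verdict.
The state is a dict: "time": time; "q": joint angles; "qd": joint speeds; "joint_efforts": joint torques, N m; "ee_pos": TCP position; "tcp_rot": TCP orientation; "wrist_force": force on the tool from outside, world axes, zero at the start; "torque": the same for the moment, N m; "opening": finger opening in m.
Only numpy, scipy, OpenCV 4.12 (cv2) and the standard library are available. Lean on these libraries where they do the work, as an engineer would, in place of code of your own. Each camera call takes 0.05 s, during which the arm holds its last target.

## Working session

There is one attempt and no reset: what is moved stays moved. The work goes in short steps, Python scripts to look and compute and a shell command to move; the robot and the scene stay as the last step left them, time stands still between calls to the robot, and variables do not carry over. Pictures are saved under pics/ and viewed, and the job is handed in when it is done.

```bash
mkdir -p pics
python3 - <<'E'
from workcell import get_obs, viewer
import cv2,pickle
o=get_obs();print({k:o[k] for k in('time','ee_pos','tcp_rot','opening','wrist_force')})
for n in('side','top'):
    c=viewer.camera(n);pickle.dump(c,open(f'{n}.pkl','wb'));cv2.imwrite(f'pics/{n}0.png',c['color']);print(n,c['K'],c['origin'],c['orientation'])
E
```

```text
{'time': 0.0, 'ee_pos': array([0.20736527, 0.50908866, 0.19719964]), 'tcp_rot': array([-1.79999653e+02,  7.63360162e-02,  6.78378538e+01]), 'opening': 0.08535881851778826, 'wrist_force': array([-0.7921074 , -0.39661574, -0.20751971])}
side [[363.39580496   0.         255.00710442]
 [  0.         363.39580496 187.47630808]
 [  0.           0.           1.        ]] [ 0.14450487 -1.17604036  0.90087446] [-126.35809005    0.2744483   -17.11921089]
top [[462.06150602   0.         261.06773013]
 [  0.         462.06150602 190.29504198]
 [  0.           0.           1.        ]] [ 0.36975749 -0.0332089   1.54161046] [-175.37568307    0.36203112  -91.57574834]
```

Run:
```python
import cv2
for n in('side','top'):
    i=cv2.imread(f'pics/{n}0.png');cv2.imwrite(f'pics/{n}0b.png',cv2.resize(i,(800,600),interpolation=cv2.INTER_CUBIC))
```

```text
(no output)
```

View pics/top0b.png

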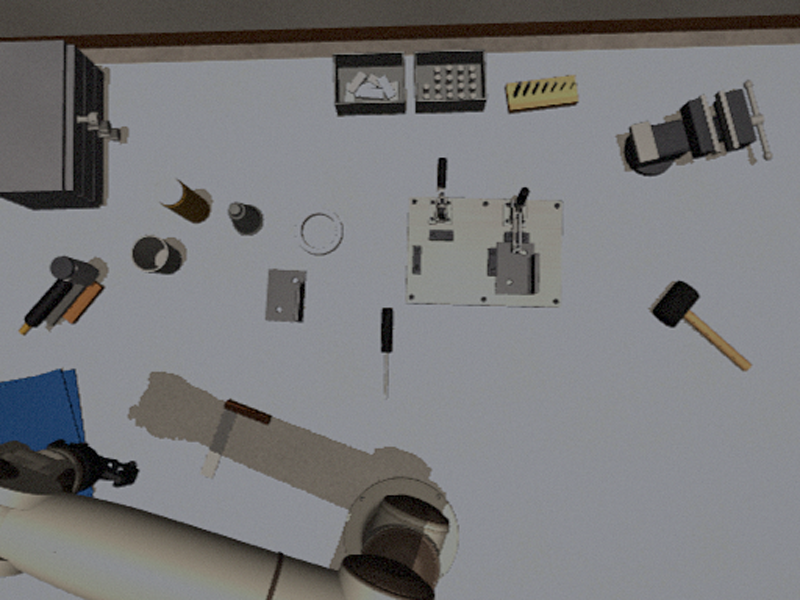

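View pics/side0b.png

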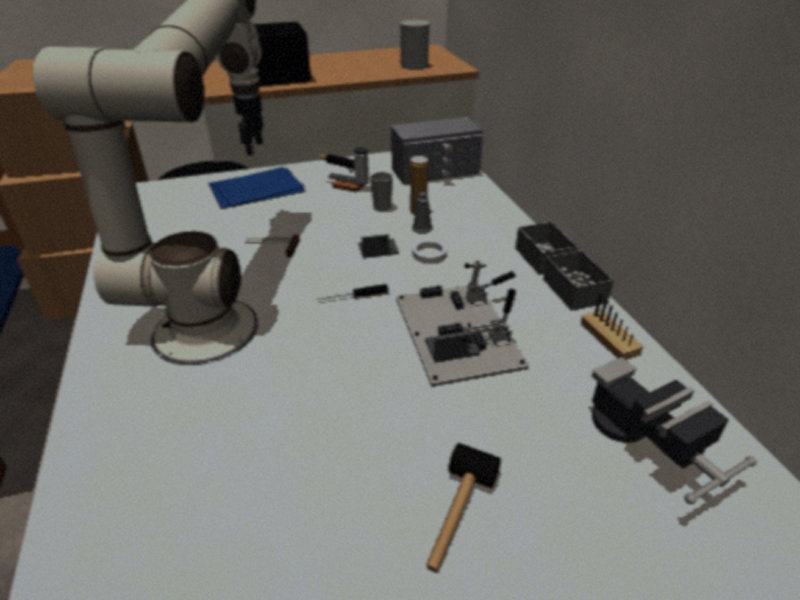

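The top view (800x600) shows the loose bracket at about (286,296) with its leg on the right. The plate spans (405..563, 197..307), the clamped bracket is in the right station B at (515,268), and the left station A is empty, with fences at (441,236) and (417,260). I'll zoom in next.

Run:
```python
import cv2
i=cv2.imread('pics/top0.png')
a=cv2.resize(i[165:215,160:210],(560,560),interpolation=cv2.INTER_CUBIC);cv2.imwrite('pics/zb.png',a) # 11.2x
a=cv2.resize(i[118:203,252:368],None,fx=6.8,fy=6.8,interpolation=cv2.INTER_CUBIC);cv2.imwrite('pics/zj.png',a)
```

```text
(no output)
```

View pics/zb.png

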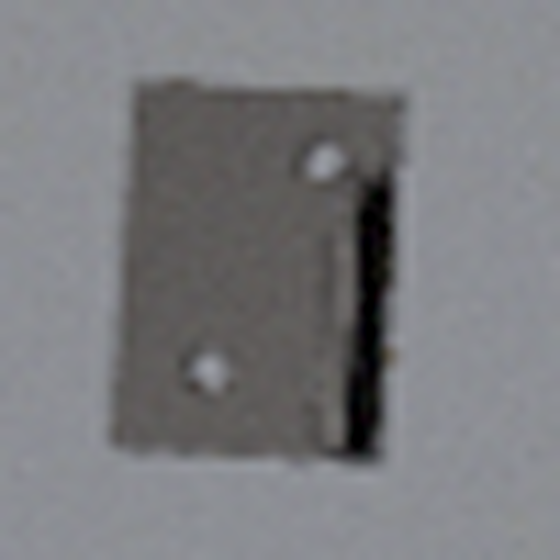

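View pics/zj.png

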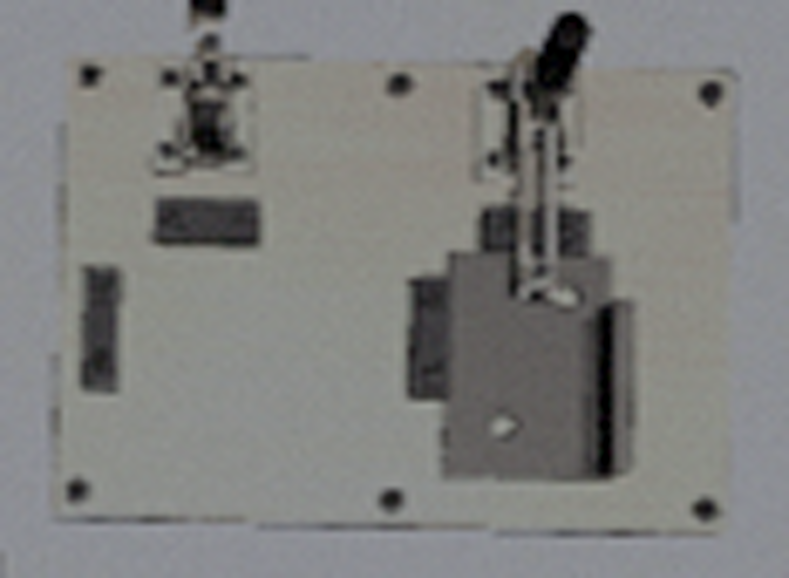

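```bash
cat > h.py <<'E'
import numpy as np,cv2,pickle
from scipy.spatial.transform import Rotation as R
from scipy.ndimage import map_coordinates
def ray(c,uv,z):
    d=R.from_euler('xyz',c['orientation'],degrees=True).as_matrix()@np.linalg.inv(c['K'])@[uv[0],uv[1],1]
    o=np.array(c['origin']); return (o+d*(z-o[2])/d[2])[:2]
def proj(c,p):
    x=R.from_euler('xyz',c['orientation'],degrees=True).as_matrix().T@(np.array(p)-c['origin']); x=c['K']@x; return x[:2]/x[2]
def edge(g,p,q,w=3,sgn=0,trim=.1):
    p,q=np.array(p,float),np.array(q,float);t=(q-p);L=np.hypot(*t);t/=L;n=np.array([-t[1],t[0]])
    P=[];s=np.arange(-w,w+.01,.1)
    for a in np.arange(trim*L,(1-trim)*L,.5):
        m=p+t*a;xy=m[:,None]+n[:,None]*s
        v=map_coordinates(g,[xy[1],xy[0]],order=1);d=np.gradient(np.convolve(v,np.ones(9)/9,'same'))
        d[:6]=0;d[-6:]=0
        wgt=np.clip(d*sgn,0,None) if sgn else abs(d)
        k=np.argmax(wgt);P.append(m+n*s[k])
    vx,vy,x,y=cv2.fitLine(np.array(P,np.float32),cv2.DIST_HUBER,0,.01,.01).ravel()
    r=(np.array(P)-[x,y])@[-vy,vx]
    return np.array([x,y]),np.array([vx,vy]),np.median(abs(r))
def inter(l,m):
    A=np.array([l[1],-m[1]]).T; a=np.linalg.solve(A,m[0]-l[0]); return l[0]+a[0]*l[1]
E
python3 - <<'E'
from h import *
c=pickle.load(open('top.pkl','rb'));g=c['color'].astype(float).mean(2)
g=cv2.GaussianBlur(g,(0,0),.6)
B=lambda x,y:(160+(x+.5)/11.2-.5,165+(y+.5)/11.2-.5)
J=lambda x,y:(252+(x+.5)/6.8-.5,118+(y+.5)/6.8-.5)
def quad(pts,z,name):
    es=[edge(g,pts[i],pts[(i+1)%4]) for i in range(4)]
    cs=[inter(es[i-1],es[i]) for i in range(4)]
    W=[ray(c,u,z) for u in cs]
    print(name,'resid',[round(e[2],2) for e in es])
    for i in range(4):
        d=W[(i+1)%4]-W[i];print(' ',np.round(cs[i],2),np.round(W[i],4),'len %.4f ang %.2f'%(np.hypot(*d),np.degrees(np.arctan2(d[1],d[0]))))
quad([B(135,85),B(403,95),B(378,460),B(113,448)],.008,'loose TL TR BR BL')
quad([J(72,60),J(735,75),J(720,533),J(55,518)],.012,'plate')
quad([J(155,200),J(260,202),J(258,245),J(153,240)],.034,'A back')
quad([J(86,265),J(122,267),J(116,392),J(80,390)],.034,'A side')
# clamped foot: left edge, near edge, far edge (parts)
l=edge(g,J(446,400),J(442,475));f=edge(g,J(448,254),J(512,256));n=edge(g,J(445,476),J(590,479))
lu=edge(g,J(448,256),J(447,278),trim=.0)
for e in(l,f,n,lu):
    a=ray(c,e[0]-e[1]*5,.02);b=ray(c,e[0]+e[1]*5,.02);d=b-a;print(np.round(e[0],2),np.round((a+b)/2,4),'%.2f'%np.degrees(np.arctan2(d[1],d[0])),round(e[2],2))
print('clamped corner',ray(c,inter(l,f),.02),'near',ray(c,inter(l,n),.02))
E
```

```text
loose TL TR BR BL resid [np.float64(0.04), np.float64(0.25), np.float64(0.03), np.float64(0.19)]
  [171.88 172.34] [0.5626 0.2696] len 0.0792 ang -92.14
  [195.55 172.56] [0.5596 0.1904] len 0.1105 ang 174.51
  [192.9  205.52] [0.4496 0.201 ] len 0.0796 ang 88.27
  [169.   205.47] [0.452  0.2805] len 0.1111 ang -5.64
plate resid [np.float64(1.0), np.float64(0.53), np.float64(0.25), np.float64(1.44)]
  [260.14 126.28] [ 0.7094 -0.0298] len 0.3379 ang -92.45
  [360.89 127.65] [ 0.695  -0.3674] len 0.2338 ang 174.99
  [357.88 197.12] [ 0.4621 -0.3469] len 0.3155 ang 86.58
  [262.69 194.1 ] [ 0.4809 -0.032 ] len 0.2286 ang 0.55
A back resid [np.float64(0.02), np.float64(0.03), np.float64(0.02), np.float64(0.02)]
  [274.52 146.52] [ 0.6355 -0.0754] len 0.0495 ang -91.69
  [289.52 146.53] [ 0.634  -0.1248] len 0.0233 ang 178.08
  [289.51 153.53] [ 0.6107 -0.124 ] len 0.0496 ang 88.26
  [274.45 153.51] [ 0.6122 -0.0745] len 0.0233 ang -2.28
A side resid [np.float64(0.02), np.float64(0.19), np.float64(0.24), np.float64(0.14)]
  [263.94 156.47] [ 0.6034 -0.0396] len 0.0170 ang -92.93
  [269.09 156.58] [ 0.6025 -0.0565] len 0.0636 ang 175.79
  [268.23 175.76] [ 0.5391 -0.0519] len 0.0164 ang 75.52
  [263.35 174.66] [ 0.5432 -0.0359] len 0.0603 ang -3.46
[316.49 181.92] [ 0.5157 -0.2109] -2.38 0.02
[322.56 154.52] [ 0.6065 -0.2345] -91.97 0.03
[330.68 188.5 ] [ 0.4926 -0.2569] -92.07 0.03
[317.07 156.7 ] [ 0.5997 -0.216 ] -24.66 0.22
clamped corner [ 0.60721166 -0.21470904] near [ 0.49426971 -0.21001595]
```

Run:
```python
from h import *
c=pickle.load(open('top.pkl','rb'));g=c['color'].astype(np.float32).mean(2)
# screw holes
J=lambda x,y:(252+(x+.5)/6.8-.5,118+(y+.5)/6.8-.5)
H=[]
for p in[(90,75),(400,84),(711,93),(77,490),(391,499),(704,509)]:
    u,v=map(int,np.round(J(*p)));w=g[v-3:v+4,u-3:u+4];m=np.clip(np.median(w)-12-w,0,None)
    yy,xx=np.mgrid[v-3:v+4,u-3:u+4];uv=((xx*m).sum()/m.sum(),(yy*m).sum()/m.sum());W=ray(c,uv,.012);H.append(W);print(np.round(uv,2),np.round(W,4))
H=np.array(H)
for a,b in[(0,2),(3,5),(3,0),(4,1),(5,2)]:
    d=H[b]-H[a];print(a,b,'%.4f %.2f'%(np.hypot(*d),np.degrees(np.arctan2(d[1],d[0]))))
print('mid',H.mean(0))
# subpixel threshold crossing fit
def cross(p,q,z,lo=.15,hi=.85,w=3,pol=None):
    p,q=np.array(p,float),np.array(q,float);t=q-p;L=np.hypot(*t);t/=L;n=np.array([-t[1],t[0]]);s=np.arange(-w,w+.01,.05);P=[]
    xs=np.arange(lo*L,hi*L,.25)
    for a in xs:
        m=p+t*a;xy=m[:,None]+n[:,None]*s;v=map_coordinates(g,[xy[1],xy[0]],order=1)
        A,B=v[:15].mean(),v[-15:].mean();f=(v-A)/(B-A);P.append(m+n*(s[0]+(1-np.clip(f,0,1)).sum()*.05))
    vx,vy,x,y=cv2.fitLine(np.array(P,np.float32),cv2.DIST_HUBER,0,.01,.01).ravel()
    return np.array([x,y]),np.array([vx,vy])
def ang(e,z):
    d=ray(c,e[0]+e[1]*5,z)-ray(c,e[0]-e[1]*5,z);return np.degrees(np.arctan2(d[1],d[0]))
B=lambda x,y:(160+(x+.5)/11.2-.5,165+(y+.5)/11.2-.5)
P=[B(135,88),B(403,98),B(380,460),B(113,450)]
E=[cross(P[i],P[(i+1)%4],.008) for i in range(4)]
print('loose ang',[round(ang(e,.008),2) for e in E])
for i,n in enumerate(['TL','TR','BR','BL']):print(n,ray(c,inter(E[i-1],E[i]),.008))
F=[cross(J(446,405),J(442,473),.02,w=2.5),cross(J(450,254),J(512,256),.02,w=2.5),cross(J(445,478),J(590,480),.02,w=2.5)]
print('clamped ang',[round(ang(e,.02),2) for e in F],ray(c,inter(F[0],F[1]),.02),ray(c,inter(F[0],F[2]),.02))
P=[J(155,200),J(260,202),J(258,245),J(153,242)]
E=[cross(P[i],P[(i+1)%4],.034,w=2.5) for i in range(4)]
print('back',[round(ang(e,.034),2) for e in E],[np.round(ray(c,inter(E[i-1],E[i]),.034),4) for i in range(4)])
P=[J(86,265),J(122,267),J(118,392),J(80,390)]
E=[cross(P[i],P[(i+1)%4],.034,w=2.5) for i in range(4)]
print('side',[round(ang(e,.034),2) for e in E],[np.round(ray(c,inter(E[i-1],E[i]),.034),4) for i in range(4)])
```

```text
[264.78 128.6 ] [ 0.7011 -0.0451]
[310.3  129.92] [ 0.6922 -0.1976]
[356.1  131.15] [ 0.6836 -0.3508]
[262.85 189.66] [ 0.4956 -0.0329]
[309.09 191.02] [ 0.4868 -0.1862]
[355.27 192.45] [ 0.4778 -0.339 ]
0 2 0.3062 -93.27
3 5 0.3066 -93.34
3 0 0.2058 -3.40
4 1 0.2057 -3.19
5 2 0.2061 -3.29
mid [ 0.58951835 -0.19194379]
loose ang [np.float64(-94.02), np.float64(-4.83), np.float64(-94.73), np.float64(-4.74)]
TL [0.56439748 0.27098764]
TR [0.55874092 0.19056409]
BR [0.44801867 0.19991273]
BL [0.45465831 0.28008574]
clamped ang [np.float64(-5.51), np.float64(-100.72), np.float64(-93.84)] [ 0.60864095 -0.21896281] [ 0.496508   -0.20813803]
back [np.float64(-94.67), np.float64(-177.26), np.float64(-94.35), np.float64(-12.85)] [array([ 0.6359, -0.0773]), array([ 0.632 , -0.1247]), array([ 0.6083, -0.1259]), array([ 0.6124, -0.0719])]
side [np.float64(-95.11), np.float64(-4.12), np.float64(-95.47), np.float64(-4.27)] [array([ 0.6023, -0.0402]), array([ 0.6008, -0.0568]), array([ 0.5413, -0.0525]), array([ 0.5429, -0.0358])]
```

```bash
python3 - <<'E'
from h import *
c=pickle.load(open('top.pkl','rb'));s=pickle.load(open('side.pkl','rb'))
def bpts(ctr,yaw,z0):
    r=np.radians(yaw);X=np.array([np.cos(r),np.sin(r)]);Y=np.array([-X[1],X[0]])
    P=[(-55,-40,0),(55,-40,0),(55,40,8),(-55,40,8),(-55,-40,70),(25,-40,70),(25,-32,70),(-55,-32,70)]
    return [[*(np.array(ctr)+X*a/1e3+Y*b/1e3),z0+h/1e3] for a,b,h in P]
r=np.radians(-3.3);X=np.array([np.cos(r),np.sin(r)]);Y=np.array([-X[1],X[0]])
cb=.618*X-.181*Y; ca=cb+.16*Y; print('corner a,b',ca,cb)
sets=[((.5063,.2354),-4.6,0),(cb-.055*X-.04*Y,-3.3,.012)]
for cam,n,rc in((c,'t',((165,215,160,210),(118,203,252,368))),(s,'s',((145,170,222,262),(170,255,245,345)))):
  for k,(ctr,yaw,z0) in enumerate(sets):
    a,b,d,e=rc[k];f=min(780/(e-d),580/(b-a));im=cv2.resize(cam['color'][a:b,d:e],None,fx=f,fy=f,interpolation=cv2.INTER_CUBIC)
    for p in bpts(ctr,yaw,z0):
        u=proj(cam,p);cv2.circle(im,(int((u[0]-d+.5)*f),int((u[1]-a+.5)*f)),3,(0,0,255),-1)
    cv2.imwrite(f'pics/chk_{n}{k}.png',im)
E
cd pics; python3 -c "
import cv2,numpy as np
a=[[cv2.resize(cv2.imread(f'chk_{n}{k}.png'),(400,300)) for k in(0,1)] for n in 'ts']
cv2.imwrite('chk.png',np.vstack([np.hstack(r) for r in a]))"
```

```text
corner a,b [ 0.6157664  -0.05653975] [ 0.60655615 -0.21627444]
```

View pics/chk.png

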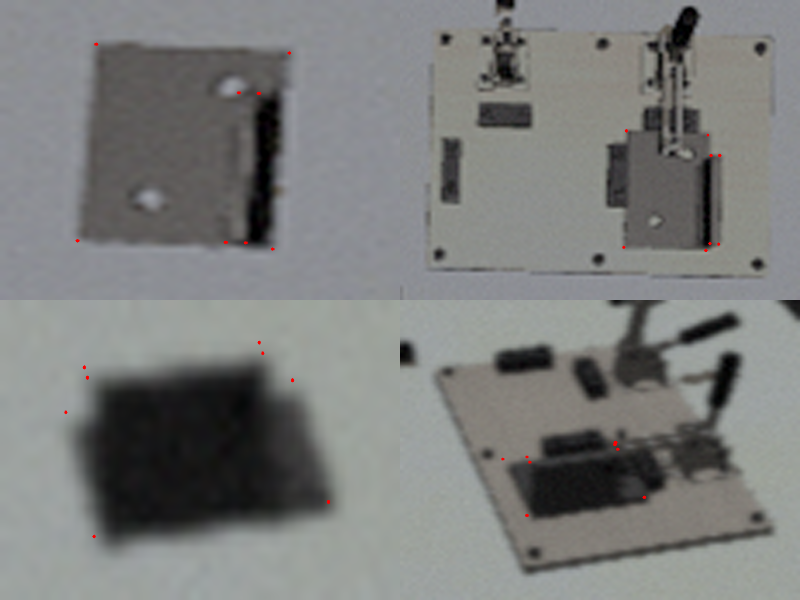

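```bash
python3 -m handwheel '[[0,0.03,-0.033,0,4],[0,0.06,-0.066,0,8],[0,0.09,-0.099,0,12],[0,0.12,-0.132,0,17.6],[0,0.15,-0.165,0,17.6]]' 20
```

```text
time: 0.6
ee_pos: [0.3581, 0.3426, 0.197]
tcp_rot: [-180.0, 0.1, 85.6]
wrist_force: [0.4, 0.6, 0.3]
opening: 0.0852
```

```bash
python3 -m handwheel '[[0,0.03,-0.033,0,0],[0,0.06,-0.066,0,0],[0,0.09,-0.099,0,0],[0,0.13,-0.142,-0.03,-0.2],[0,0.13,-0.142,-0.06,-0.2]]' && python3 -m handwheel '[[0,0,0,0,0],[0,0,0,0,0]]'
```

```text
time: 1.1
ee_pos: [0.4913, 0.1982, 0.1379]
tcp_rot: [179.8, 0.0, 85.3]
wrist_force: [-0.6, 0.7, -0.3]
opening: 0.0851
time: 1.3
ee_pos: [0.4908, 0.1979, 0.1381]
tcp_rot: [179.9, 0.0, 85.2]
wrist_force: [-0.4, -0.3, 1.0]
opening: 0.0852
```

Run:
```python
from h import *
from workcell import viewer,get_obs
print(get_obs()['ee_pos'],get_obs()['tcp_rot'])
c=viewer.camera('side');s=c['color'][120:195,190:290];cv2.imwrite('pics/s1.png',cv2.resize(s,None,fx=7.5,fy=7.5,interpolation=cv2.INTER_CUBIC))
```

```text
[0.49083341 0.19792376 0.13806963] [1.79868756e+02 4.29110861e-02 8.52066422e+01]
```

View pics/s1.png

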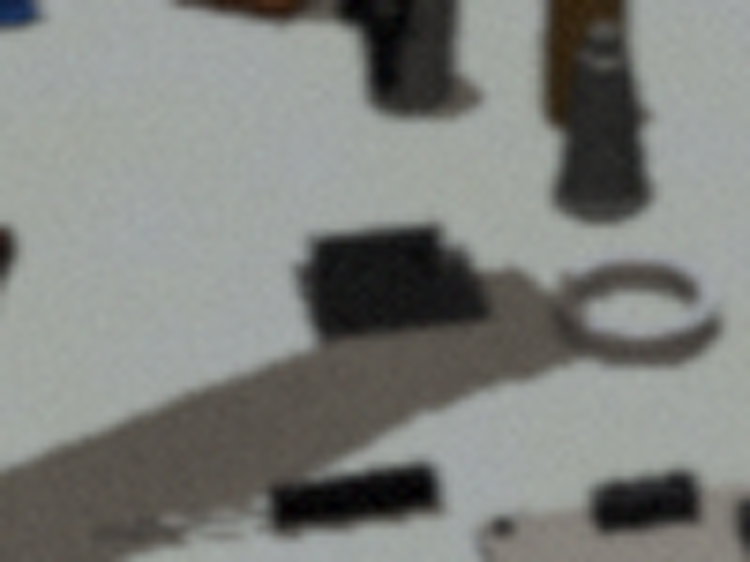

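Run:
```python
from h import *
from workcell import viewer,get_obs
c=viewer.camera('side');t=viewer.camera('top');pickle.dump(t,open('t2.pkl','wb'))
p=get_obs()['ee_pos'];print(p,proj(c,p),proj(t,p))
cv2.imwrite('pics/s2.png',cv2.resize(np.vstack([c['color'][40:220,150:400],t['color'][90:270,130:380]]),(800,1152))[:, :]) if 0 else cv2.imwrite('pics/s2.png',cv2.resize(np.hstack([c['color'][0:240,130:330],t['color'][90:330,130:330]]),(800,480),interpolation=cv2.INTER_CUBIC))
```

```text
[0.49141295 0.19940758 0.1399792 ] [239.09973721 135.71691677] [186.55943978 189.73129268]
```

View pics/s2.png

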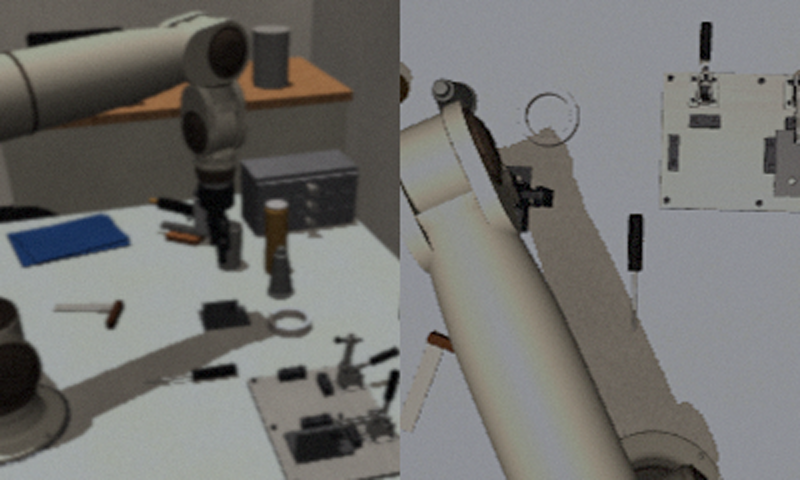

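```bash
python3 -m handwheel '[[0,-0.003,0.002,-0.03,0],[0,-0.003,0.002,-0.06,0],[0,-0.003,0.002,-0.09,0],[0,-0.003,0.002,-0.117,0],[0,-0.003,0.002,-0.117,0]]' 40
```

```text
time: 1.95
ee_pos: [0.4865, 0.2018, 0.021]
tcp_rot: [179.9, 0.0, 85.4]
wrist_force: [-0.1, 0.2, -0.6]
opening: 0.0854
```

```bash
python3 -m handwheel '[[1,0,0,0,0],[1,0,0,0,0],[1,0,0,0,0],[1,0,0,0,0],[1,0,0,0,0]]' 60;python3 -m handwheel '[[1,0,0,0,0],[1,0,0,0,0],[1,0,0,0,0],[1,0,0,0,0],[1,0,0,0,0]]'
```

```text
time: 2.45
ee_pos: [0.4868, 0.2018, 0.0217]
tcp_rot: [179.8, 0.0, 85.4]
wrist_force: [-0.6, -0.6, 0.0]
opening: 0.0124
time: 2.95
ee_pos: [0.4869, 0.2017, 0.0219]
tcp_rot: [179.8, 0.0, 85.4]
wrist_force: [0.6, -2.2, 2.6]
opening: 0.0061
```

```bash
python3 -m handwheel '[[1,0,0,0.03,0],[1,0,0,0.07,0],[1,0,0,0.1,0],[1,0,0,0.1,0],[1,0,0,0.1,0]]'
python3 - <<'E'
from h import *
from workcell import viewer,get_obs
c=viewer.camera('side');t=viewer.camera('top')
cv2.imwrite('pics/s3.png',cv2.resize(np.hstack([c['color'][90:210,190:310],t['color'][130:250,150:270]]),(800,400),interpolation=cv2.INTER_CUBIC))
E
```

```text
time: 3.45
ee_pos: [0.4869, 0.2019, 0.1214]
tcp_rot: [179.8, 0.0, 85.4]
wrist_force: [-0.1, 0.1, -3.1]
opening: 0.0064
```

View pics/s3.png

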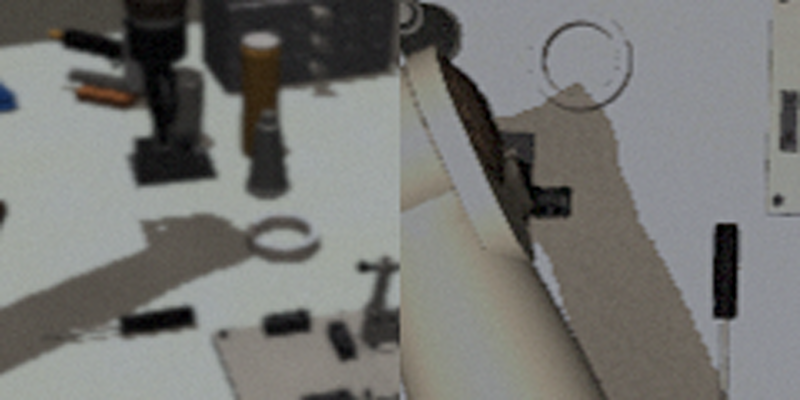

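```bash
python3 -m handwheel '[[1,0,-0.03,0,0.5],[1,0.01,-0.07,0,1.3],[1,0.02,-0.11,0,1.3],[1,0.02,-0.15,0,1.3],[1,0.02,-0.19,0,1.3]]'; python3 -m handwheel '[[1,0.01,-0.04,0,0],[1,0.02,-0.08,0,0],[1,0.02,-0.12,0,0],[1,0.02,-0.15,0,0],[1,0.02,-0.15,0,0]]'
```

```text
time: 4.05
ee_pos: [0.5052, 0.0099, 0.118]
tcp_rot: [-179.9, 0.1, 86.7]
wrist_force: [1.2, 0.0, -2.3]
opening: 0.0062
time: 4.55
ee_pos: [0.5241, -0.1431, 0.1158]
tcp_rot: [-179.7, 0.1, 86.5]
wrist_force: [0.4, 0.2, -2.7]
opening: 0.0062
```

```bash
python3 -m handwheel '[[1,0,0,-0.03,0],[1,0,0,-0.055,0],[1,0,0,-0.07,0],[1,0,0,-0.07,0],[1,0,0,-0.07,0]]'
python3 - <<'E'
from h import *
from workcell import viewer,get_obs
o=get_obs();print(o['ee_pos'],o['tcp_rot'])
c=viewer.camera('side');t=viewer.camera('top');pickle.dump((c,t),open('p4.pkl','wb'))
cv2.imwrite('pics/s4.png',cv2.resize(np.hstack([c['color'][150:240,245:335],t['color'][118:208,252:342]]),(800,400),interpolation=cv2.INTER_CUBIC))
E
```

```text
time: 5.05
ee_pos: [0.5241, -0.1427, 0.0461]
tcp_rot: [-179.7, 0.1, 86.6]
wrist_force: [0.8, -0.9, -1.5]
opening: 0.0065
[ 0.52414905 -0.14271779  0.04609313] [-1.79713113e+02  1.03202903e-01  8.65599920e+01]
```

View pics/s4.png

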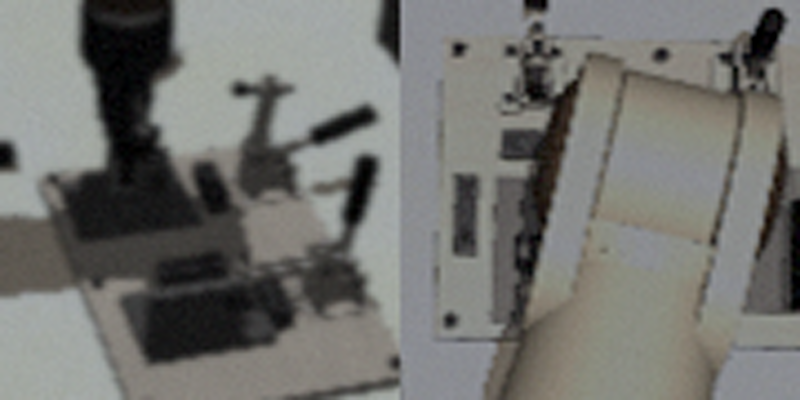

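```bash
python3 -m handwheel '[[1,0,0,-0.005,0],[1,0,0,-0.01,0],[1,0,0,-0.01,0]]';python3 -m handwheel '[[1,0,0,-0.001,0],[1,0,0,-0.002,0],[1,0,0,-0.002,0]]'
```

```text
time: 5.45
ee_pos: [0.5246, -0.143, 0.0366]
tcp_rot: [-179.8, 0.1, 86.6]
wrist_force: [-0.2, 0.2, -2.3]
opening: 0.0063
time: 5.75
ee_pos: [0.5247, -0.143, 0.0346]
tcp_rot: [-179.8, 0.1, 86.6]
wrist_force: [0.7, 0.9, -2.2]
opening: 0.0066
```

```bash
python3 -m handwheel '[[1,0,0,-0.001,0],[1,0,0,-0.001,0],[1,0,0,-0.001,0]]';python3 -m handwheel '[[1,0,0,-0.001,0],[1,0,0,-0.001,0],[1,0,0,-0.001,0]]'
```

```text
time: 6.05
ee_pos: [0.5248, -0.1431, 0.0339]
tcp_rot: [-179.8, 0.1, 86.5]
wrist_force: [-1.4, -0.4, 1.2]
opening: 0.0063
time: 6.35
ee_pos: [0.5248, -0.1431, 0.0338]
tcp_rot: [-179.9, 0.1, 86.5]
wrist_force: [-4.0, 0.3, 7.9]
opening: 0.0063
```

```bash
python3 -m handwheel '[[1,0.003,0.003,0,0.2],[1,0.006,0.006,0,0.2],[1,0.009,0.009,0,0.2],[1,0.01,0.01,0,0.2],[1,0.01,0.01,0,0.2]]'
```

```text
time: 6.85
ee_pos: [0.5353, -0.1328, 0.0339]
tcp_rot: [-179.9, 0.1, 86.8]
wrist_force: [0.5, -0.5, 0.4]
opening: 0.0062
```

```bash
for i in 1; do python3 -m handwheel '[[1,0.001,0,0,0],[1,0.002,0,0,0],[1,0.003,0,0,0],[1,0.003,0,0,0]]'; done; python3 -m handwheel '[[1,0.001,0,0,0],[1,0.0015,0,0,0],[1,0.0015,0,0,0]]'
```

```text
time: 7.25
ee_pos: [0.5384, -0.1327, 0.0339]
tcp_rot: [-179.9, 0.1, 86.8]
wrist_force: [-1.1, 1.0, 2.3]
opening: 0.0063
time: 7.55
ee_pos: [0.5399, -0.1327, 0.0339]
tcp_rot: [-179.9, 0.1, 86.8]
wrist_force: [-2.6, 0.4, 2.4]
opening: 0.006
```

```bash
python3 -m handwheel '[[1,0.001,0,0,0],[1,0.001,0,0,0],[1,0.001,0,0,0]]'; python3 -m handwheel '[[1,0.001,0,0,0],[1,0.001,0,0,0],[1,0.001,0,0,0]]'
```

```text
time: 7.85
ee_pos: [0.5401, -0.1328, 0.0339]
tcp_rot: [-179.8, 0.1, 86.8]
wrist_force: [-7.3, 0.5, 5.6]
opening: 0.0063
time: 8.15
ee_pos: [0.5402, -0.1328, 0.0341]
tcp_rot: [-179.7, 0.1, 86.8]
wrist_force: [-7.5, 0.0, 6.6]
opening: 0.0062
```

```bash
python3 -m handwheel '[[1,0.0005,0.001,0,0],[1,0.0005,0.002,0,0],[1,0.0005,0.003,0,0],[1,0.0005,0.003,0,0]]'; python3 -m handwheel '[[1,0.0005,0.0005,0,0],[1,0.0005,0.001,0,0],[1,0.0005,0.001,0,0]]'
```

```text
time: 8.55
ee_pos: [0.5401, -0.1322, 0.0346]
tcp_rot: [-179.7, 0.4, 86.7]
wrist_force: [-6.2, -10.9, 6.7]
opening: 0.0062
time: 8.85
ee_pos: [0.5403, -0.1324, 0.0348]
tcp_rot: [-179.7, 0.5, 86.6]
wrist_force: [-5.2, -7.1, 3.8]
opening: 0.0065
```

```bash
cat > look.py <<'E'
import sys
from h import *
from workcell import viewer,get_obs
o=get_obs();print(o['time'],o['ee_pos'],o['tcp_rot'],o['wrist_force'],o['torque'])
c=viewer.camera('side');t=viewer.camera('top');pickle.dump((c,t),open('p_%s.pkl'%sys.argv[1],'wb'))
cv2.imwrite('pics/%s.png'%sys.argv[1],cv2.resize(np.hstack([c['color'][160:220,245:305],t['color'][130:190,255:315]]),(800,400),interpolation=cv2.INTER_CUBIC))
E
python3 look.py s5
```

```text
8.85 [ 0.54032006 -0.13236422  0.03482018] [-179.65977879    0.54212013   86.61121208] [-5.21006591 -7.13639043  3.8295015 ] [-1.37797244  0.95985364  0.04505977]
```

View pics/s5.png

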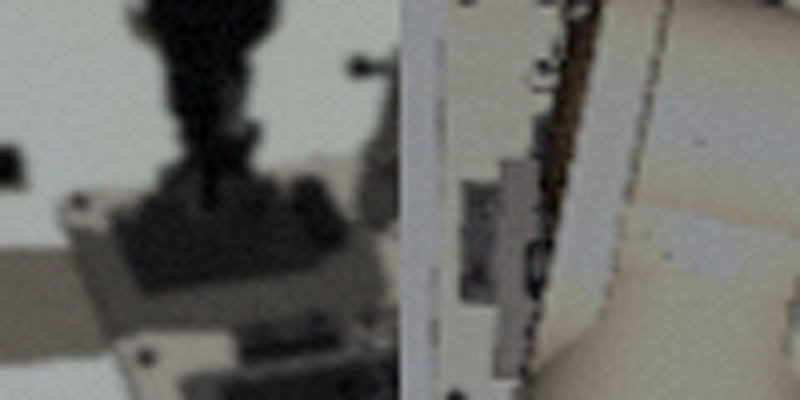

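The top view shows the foot's left edge meeting the side fence at (500,180..300), and the force on the tool agrees: about -7 N in y and -5 N in x. The tool has risen about 1 mm and tilted 0.5°, so I'll push down to flatten the bracket, then press harder into the corner.

```bash
python3 -m handwheel '[[1,0.0003,0.0003,-0.001,0],[1,0.0003,0.0003,-0.0015,0],[1,0.0003,0.0003,-0.0015,0],[1,0.0003,0.0003,-0.0015,0]]'; python3 -m handwheel '[[1,0.001,0.001,-0.001,0],[1,0.001,0.001,-0.001,0],[1,0.001,0.001,-0.001,0]]'
```

```text
time: 9.35
ee_pos: [0.5399, -0.1328, 0.0339]
tcp_rot: [-179.6, 0.6, 86.6]
wrist_force: [-9.6, -4.4, 8.6]
opening: 0.0064
time: 9.65
ee_pos: [0.5398, -0.1329, 0.0339]
tcp_rot: [-179.5, 0.8, 86.5]
wrist_force: [-12.8, -7.1, 12.8]
opening: 0.0065
```

```bash
python3 - <<'E'
from h import *
from workcell import get_obs
o=get_obs()
print('up axis',-R.from_euler('xyz',o['tcp_rot'],degrees=True).as_matrix()[:,2],o['wrist_force'],o['torque'],o['q'])
E
python3 look.py s6
```

```text
up axis [0.00894066 0.01266081 0.99987988] [-12.77058751  -7.1306416   12.82034873] [-1.00456155  2.16428697  0.11190881] [-13.35591184   6.13851919  -6.81931051  77.37304448  -0.82415232
  -9.88177316]
9.65 [ 0.53984056 -0.13287634  0.03388012] [-179.53256046    0.75512261   86.53132138] [-12.77058751  -7.1306416   12.82034873] [-1.00456155  2.16428697  0.11190881]
```

View pics/s6.png

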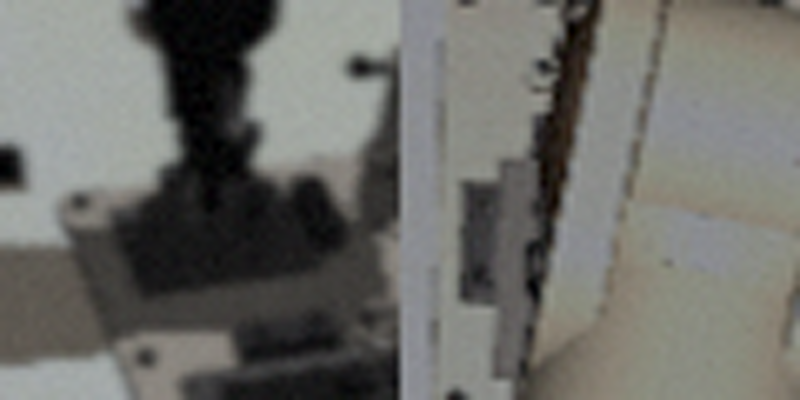

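```bash
python3 -m handwheel '[[1,0.001,0.001,-0.0005,0],[1,0.001,0.002,-0.0005,0],[1,0.001,0.003,-0.0005,0],[1,0.001,0.003,-0.0005,0],[1,0.001,0.003,-0.0005,0]]'; for i in 1 2 3; do python3 look.py s7; done
```

```text
time: 10.25
ee_pos: [0.54, -0.1326, 0.0345]
tcp_rot: [-179.5, 1.1, 86.4]
wrist_force: [-12.1, -13.9, 10.9]
opening: 0.0063
10.25 [ 0.54000481 -0.13260006  0.03453694] [-179.50063758    1.06072751   86.42597264] [-12.08328426 -13.87500013  10.92800096] [-2.74242381  2.07200212  0.24088578]
10.35 [ 0.54002033 -0.13259104  0.03453708] [-179.50306176    1.05657686   86.42739884] [-11.1634237  -14.85214714  11.42862429] [-2.70864044  2.12130805  0.19110536]
10.45 [ 0.54001136 -0.13258024  0.03455394] [-179.5024376     1.05367307   86.42660029] [-10.48983942 -14.29175592  12.54448623] [-2.69325589  2.14663013  0.21896163]
```

```bash
python3 -m handwheel '[[1,0.001,0.002,-0.0008,0.2],[1,0.0018,0.0028,-0.0015,0.2],[1,0.0018,0.0028,-0.0015,0.2],[1,0.0018,0.0028,-0.0015,0.2],[1,0.0018,0.0028,-0.0015,0.2]]'; for i in 1 2 ; do python3 look.py s8; done
```

```text
time: 11.05
ee_pos: [0.54, -0.1328, 0.0345]
tcp_rot: [-179.4, 1.4, 86.5]
wrist_force: [-18.2, -15.0, 17.2]
opening: 0.0062
11.05 [ 0.5399524  -0.13282676  0.03451958] [-179.37341635    1.39853825   86.49683902] [-18.2275883  -14.97956325  17.22968205] [-2.92001072  3.34665219  0.1016888 ]
11.15 [ 0.53996617 -0.13282446  0.03452299] [-179.37537876    1.3968591    86.49623963] [-18.12470604 -16.22422815  17.95824614] [-2.91673022  3.38522377  0.16848344]
```

View pics/s8.png

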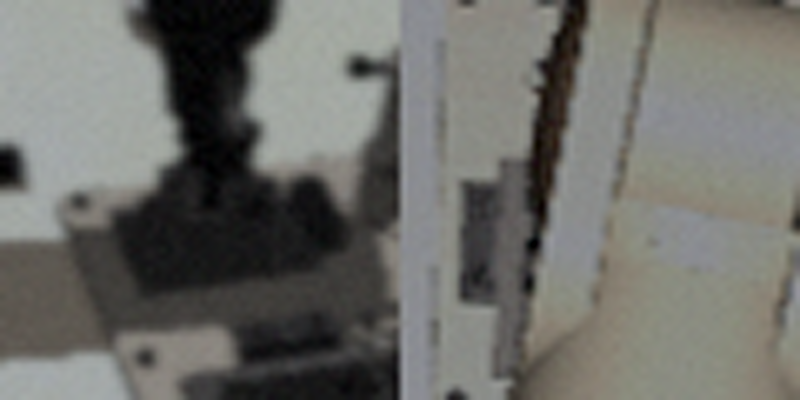

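```bash
python3 -c "
from workcell import job_done,get_obs
print(job_done());o=get_obs();print(o['time'],o['ee_pos'],o['tcp_rot'],o['wrist_force'],o['opening'])"
```

```text
the job is handed in; nothing more can be done
None
the job is handed in; nothing more can be done
```

I loaded the loose bracket into the empty left station (A), the same way round as the clamped one. It was pressed into the corner and still held when I handed in at about 11 s. No verdict came back, and I couldn't take a reading after handing in.

**Last checks:**
- **Push:** the force on the tool was steady at about -18 N in x, -16 N in y and +18 N in z, with the gripper still closed on the leg. I could not measure the fence forces directly. They are this push less friction, so I expect both to be well over 3 N.
- **Contact with the fences:** the last top view shows the foot's left edge against the side fence and its far edge level with the back fence's face. The arm hid most of the back fence.
- **Squareness:** the tool's turn puts the bracket within about 0.3° of the fixture.

**What disagreed:**
- **Side fence met early:** the tool was about 4 mm short in y of where the pictures predicted. The back fence was met at the predicted x. I took the y contact as real because the picture and the force agreed.
- **Tilt:** the tool leaned about 1.5° under the push, and its tip sat about 0.7 mm higher than when the foot first touched the plate. I judge the bracket's own tilt at about 0.5°, and no more than about 1.4° against the 2° limit, but I had no direct measurement of it.

I saw no sign of the arm touching the clamped bracket or anything else on the bench, but I did not measure the other items again at the end.

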